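Walk a plaster mould into its clamp and lock it

ROBOT

A 6-joint arm with a two-finger parallel gripper is mounted at the origin on the work surface. World frame = base frame: x ahead of the robot, y to its left, z up, the work surface at z = 0. Lengths are in mm, angles in degrees, forces in N, time in s.
With the tool pointing down it reaches from about 350 to 850 mm from the base axis. Payload 8.1 kg.
Tool frame: the origin (TCP) lies at the centre of the arm's flange, where the gripper is bolted on; the fingertips stand 173 mm ahead of it and the grasp point (between the pads) lies 155 mm ahead of it; z points along the fingers, y is the line along which they close (so a half turn about z gives the same grasp; the last joint's range is limited). The gripper opens to 85 mm and grips with 20 to 120 N. Pads are 22 mm wide; open, the fingers measure 114 mm over their backs; the gripper's body (76 mm by 85 mm) begins 54 mm behind the grasp point. The pads swing forward as they close: fully open they stand 13 mm farther back than shut.
Start: joints at [71.081, 7.471, 85.268, -0, 87.261, -4.893], TCP at [145.395, 582.123, 404.692] pointing down, gripper open.
Joint ranges: [-169.43, 169.43], [-51.17, 129.36], [1.28, 143.12], [-76.62, 256.62], [0, 156.53], [-152.29, 152.29]. Speed limits (degrees/s): [136.94, 136.94, 159.86, 180, 180, 180].

INTERFACE

Orientations are given as [roll, pitch, yaw] about the fixed x, y, z axes, in that order (R = Rz(yaw) Ry(pitch) Rx(roll)).
In Python, from bench import * gives the robot as it stands.
- The arm moves only by the shell command python3 -m jog 'ROWS' [FORCE]. ROWS is text: rows parted by semicolons, each of 7 numbers parted by spaces: the shift along the tool's x, y, z scaled (see below), then the turn, a rotation vector about the tool's x, y, z scaled (see below), then the closure, from -1 (fully open) to 1 (shut). In form: tx ty tz wx wy wz hand; .... A call has 1 to 5 rows; each row shifts and turns the commanded pose from where the row before left it, along the tool's axes as they then stand; what a row does not reach is not made up. The controller multiplies each number of a shift by 0.1 m and each number of a turn by 60 degrees. A row lasts 1/8 s, in which the tool goes at most 62.5 mm and 10.7 degrees, less where a joint would pass 70% of its speed; a pose out of reach is approached as far as the arm can. A call with a number of a shift or a turn outside -1 to 1 is refused whole. A call with a gripper value outside its range is refused whole. The fingers move at their own pace and stop on an object; FORCE is the grip in N (left out, the last holds). Time passes only in rows, so rows that do not move let the fingers close. It gives the time, the measured TCP pose, the force, the opening and the grip force at its end, in the units of the state.
- sense(): the state, without advancing time (a new reading comes with each control period).
- snapshot(name): name is "scene" or "top"; returns a dict with "img" (384x512x3 uint8, red, green, blue), "fx", "fy", "cx", "cy" (pixels), "dist" ([k1, k2, p1, p2, k3] as OpenCV has them; the pictures are not rectified), "extrinsics" (4x4, takes a point from camera to world coordinates). Camera axes: x right, y down, z forward; pixel columns grow to the right and rows downward; lengths in mm; the calibration is good to about 2 mm. A picture is of the moment at which its call begins. There is no depth.
- hand_in(): hands the job in; it is judged then, once.
The state is a dict: "time": time; "joint_pos": joint angles; "qd": joint speeds; "joint_efforts": joint torques, N m; "tool_pos": TCP position; "tcp_rot": TCP orientation; "ft_force": force on the tool from outside, world axes, zero at the start; "wrist_torque": the same for the moment, N m; "finger_gap": finger opening in mm; "grip_force": force on a finger pad.
Only numpy, scipy, OpenCV 4.12 (cv2) and the standard library are available. Lean on these libraries where they do the work, as an engineer would, in place of code of your own. Each camera call takes 0.05 s, during which the arm holds its last target. There are 200 camera calls.

TASK

Grip the standing plaster mould by its top and, never lifting it clear of the table, walk it into the clamp's bay: tip it first onto its right-hand bottom edge (as seen from the robot) and swing the left side forward about it, then onto the left-hand edge and swing the right side forward, then the right-hand one again and so on in good strides. Let go once it stands square between cheek and jaw, close up to the back beam. Then pull the clamp's ball lever up and over towards the robot until the jaw has pushed the mould home against the fixed cheek and grips it firmly, let go, and leave the beaker, jar and bowl where they stand.

Things in the scene. Friction and masses are not known exactly. Their poses are not given: they have to be found in the camera images.
- mould_mid (a point): Centre (82.5 mm above its underside) of the loose standing white plaster mould: a block 56 mm thick (its x), 100 wide (y), 165 tall (z, up), 0.7-0.95 kg, two dark rubber bands round the lower 90 mm, dark pouring mouth on top. +x faces the clamp, away from the robot; +y left. It starts upright on the robot's side of the bay, 90-140 mm short of its place. Grip it across the 56 mm, near the top.
- mould: The same mould; origin in the middle of its underside, same axes.
- foot_left (a point): Middle of the mould's left-hand (+y) bottom edge, a 56 mm edge along the mould's x; 50 mm from the middle of the underside.
- foot_right (a point): Middle of the mould's right-hand (-y) bottom edge; 50 mm from the middle of the underside.
- clamp: Grey steel mould clamp, fixed. Origin on the table in the middle of the bay; x away from the robot, y left, z up. The bay is open above and to -x; its floor is the table. Back beam: front face x = +30 mm, 45 tall, y -174 to +101. Fixed cheek on the left: inner face y = +72, x -52 to +44, 62 tall. The clamped mould has its centre at y = +22, x about -6 (+2 when touching the beam).
- jaw: Jaw with a sprung steel face plate (4 N per mm, gives up to 10 mm) on the right of the bay, clamp x -41 to +29 mm, 62 tall, 36 thick. Origin on its unpressed face, at table height. Driven only by the lever: the face is at clamp y = -72 mm with the lever at 0 and moves 22.7 mm towards the fixed cheek (+y) per rad. It pushes the standing mould along the table.
- lever (a joint): Lever angle, 0 to 2.25 rad; axis along clamp y at x 0, z 60 mm, lever plane y = -245 mm. At 0 it leans 1.1 rad from upright to clamp +x (away from the robot); it swings up and over to -x as it grows (upright at 1.1). Starts at 0-0.2. About 4 N at the ball moves it, 2-3 N more while pushing the mould; it stays where left. The mould meets the cheek at about 1.94; 2.1 grips firmly.
- ball (a point): Centre of the black ball knob, 28 mm across, on the lever's end, 85 mm from the pivot; lever rod 11 mm thick. The knob turns freely on the lever about y, so a hand holding it need not turn. 65 mm free beside it along y on both sides: the screw housing (clamp y -142 to -166, x -18 to +42, 78 mm tall) lies to its left, joined by an 18 mm shaft along the pivot axis.
- board (a point): Middle of the front (robot side) lower edge of the fixed wooden ware board above the lever, 280 mm over the table, at clamp x = +42, y = -260 mm. The board is 105 mm deep (to clamp x +147), 222 wide along y, 16 thick, with cups on it to 350 mm over the table; two posts at clamp x +134, y -161 and -359, on 8 mm high feet (x +30 to +170). The ball starts beneath it.
- beaker: Bystander: loose terracotta beaker, 72 mm across, 85 mm tall; origin under its centre.
- jar: Bystander: loose lidded jar, 68 mm across, 110 mm tall; origin under its centre.
- bowl: Bystander: loose white bowl, 110 mm across, 50 mm tall; origin under its centre.
Things that resemble listed ones, but are neither listed nor needed, are in the scene too. There is more than one size of the mould; the job needs the middle-sized.

How it is judged (in metres and radians):
On the way, in this order (a step that is already met when the one before it is completed fails the run):
1. the mould, tipped on its right-hand bottom edge (left edge over 7 mm up), has swung its left edge over 20 mm from its start while the right edge stays within 20 mm of its start (height (world z) of foot_left above 0.007 m and height (world z) of foot_right below 0.007 m and distance of foot_left from where it was at the start of the episode above 0.02 m and distance of foot_right from where it was at the start of the episode below 0.02 m), for 0.05 s.
2. the mould is tipped on its left-hand bottom edge (right edge over 7 mm up, and over 20 mm from its start) (height (world z) of foot_right above 0.007 m and height (world z) of foot_left below 0.007 m and distance of foot_right from where it was at the start of the episode above 0.02 m), for 0.05 s.
3. the mould is tipped on its right-hand bottom edge again, its centre over 20 mm from its start (height (world z) of foot_left above 0.007 m and height (world z) of foot_right below 0.007 m and distance of mould_mid from where it was at the start of the episode above 0.02 m), for 0.05 s.
4. the mould stands flat and square in the bay, its far face within 24 mm of the back beam, let go of (angle between mould_mid's own z axis and vertical below 0.04 rad and height (world z) of mould_mid below 0.0855 m and x of mould_mid in the frame of clamp between -0.022 and 0.006 m and angle between the x axis of mould_mid and the x axis of clamp, either way round below 0.1 rad and y of mould_mid in the frame of clamp between -0.028 and 0.028 m and contact force between the fingers and mould below 0.1 N), for 0.2 s.
At the end, for the whole second after the job is handed in: The mould stands upright (within 0.04 rad) and square (within 0.1 rad) in the bay, on the table, its far face within 24 mm of the back beam, pressed against the fixed cheek (centre within 6 mm of clamp y = 22 mm) by the jaw with over 3 N, the lever pulled over beyond 1.6 rad, all at rest (angle between mould_mid's own z axis and vertical below 0.04 rad and height (world z) of mould_mid below 0.0855 m and x of mould_mid in the frame of clamp between -0.022 and 0.006 m and angle between the x axis of mould_mid and the x axis of clamp, either way round below 0.1 rad and y of mould_mid in the frame of clamp between 0.016 and 0.028 m and contact force between jaw and mould above 3 N and value of joint lever above 1.6 rad and linear speed of mould below 0.01 m/s); the robot touches nothing.
It fails at once if the mould is lifted clear of the table (both bottom edges more than 12 mm up) (height (world z) of each of foot_left, foot_right above 0.012 m).
It fails at once if the mould is toppled (tilted over 0.6 rad) (angle between mould_mid's own z axis and vertical above 0.6 rad).
It fails at once if the beaker is disturbed (moved over 20 mm) (distance of beaker from where it was at the start of the episode above 0.02 m).
It fails at once if the jar is disturbed (moved over 20 mm) (distance of jar from where it was at the start of the episode above 0.02 m).
It fails at once if the bowl is disturbed (moved over 20 mm) (distance of bowl from where it was at the start of the episode above 0.02 m).
It also fails if it takes over 72 s, if anything falls off the work surface, if the arm or the gripper's body presses on something with over 40 N, if the wrist force passes 120 N, or if a joint passes its speed limit or range.

## Working session

There is one attempt and no reset: what is moved stays moved. The work goes in short steps, Python scripts to look and compute and a shell command to move; the robot and the scene stay as the last step left them, time stands still between calls to the robot, and variables do not carry over. Pictures are saved under pics/ and viewed, at most 13 in all, crops included, and the job is handed in when it is done.

```bash
mkdir -p pics
cat > look.py <<'E'
from bench import *
import cv2, numpy as np
def grab(n,tag):
    s=snapshot(n); cv2.imwrite(f'pics/{tag}.png',s['img'][:,:,::-1]); np.savez(f'pics/{tag}.npz',**s); return s
def ray(s,u,v):
    K=np.array([[s['fx'],0,s['cx']],[0,s['fy'],s['cy']],[0,0,1.]])
    p=cv2.undistortPoints(np.array([[[u,v]]],float),K,np.array(s['dist'],float))[0,0]
    E=np.array(s['extrinsics']); d=E[:3,:3]@np.array([p[0],p[1],1]); return E[:3,3],d
def onz(s,u,v,z):
    o,d=ray(s,u,v); return (o+d*(z-o[2])/d[2]).round(1)
E
python3 - <<'E'
from look import *
a=grab('scene','s0');b=grab('top','t0')
for s in(a,b): print(np.array(s['extrinsics']).round(2).tolist(),s['fx'],s['cx'],s['cy'],s['dist'])
print(sense())
im=np.vstack([a['img'],b['img']])
E
```

```text
[[-0.97, 0.18, -0.15, 686.08], [0.23, 0.79, -0.57, 689.03], [0.02, -0.59, -0.81, 1091.57], [0.0, 0.0, 0.0, 1.0]] 440.00863716730385 256.7411101620407 195.55396975804703 [-0.10938492  0.          0.          0.          0.        ]
[[-0.01, -0.99, 0.12, 394.4], [-1.0, 0.01, -0.02, 64.54], [0.02, -0.12, -0.99, 1264.76], [0.0, 0.0, 0.0, 1.0]] 356.2881395351432 257.9064537187991 186.07970998444273 [-0.0796771  0.         0.         0.         0.       ]
{'time': 0.1, 'joint_pos': array([ 7.10801598e+01,  7.51085061e+00,  8.53235503e+01,  6.86497261e-04,
        8.72606621e+01, -4.89278687e+00]), 'qd': array([ 0.12417563, -0.14443936, -0.08755786, -0.01656055, -0.03334613,
       -0.00882097]), 'joint_efforts': array([ 4.18746267e-04, -5.70943701e+01, -5.01949096e+01, -1.22959409e-04,
        7.73942156e-03, -6.41141651e-05]), 'tool_pos': array([145.3347226 , 581.92117149, 403.74346352]), 'tcp_rot': array([-1.79905342e+02, -8.79122196e-03,  1.65972906e+02]), 'ft_force': array([ 0.88495354, -0.44505447,  0.86049097]), 'wrist_torque': array([0.0327467 , 0.01298283, 0.01975272]), 'grip_force': 0.0, 'finger_gap': 85.20252483379545}
```

View pics/s0.png

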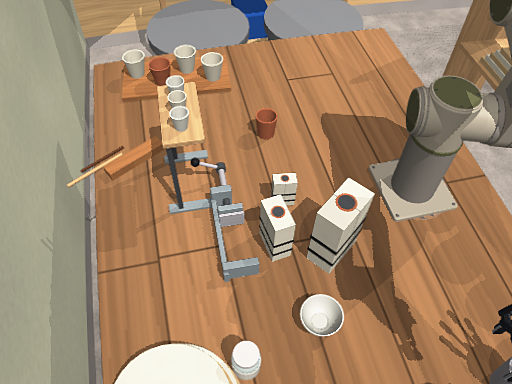

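View pics/t0.png

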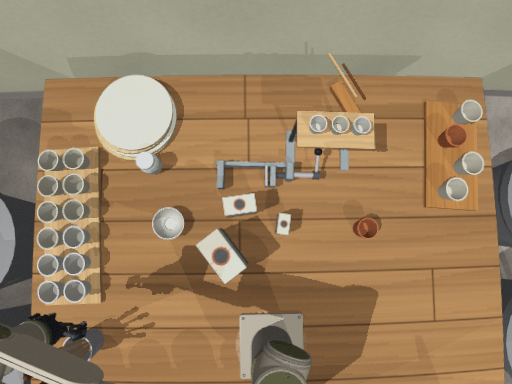

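The scene has three white moulds. In the top view they are large at (221,256), middle at (239,204) and small at (284,223); in the scene view they are at (346,203), (278,212) and (284,180). The middle one matches the description. The clamp's cheek is at top (220,175), its jaw at (270,175) and the ball at (318,152). I'll check this with one close crop.

Run:
```python
from look import *
t=np.load('pics/t0.npz'); im=t['img'][110:260,200:400]
cv2.imwrite('pics/c0.png',cv2.resize(im,None,fx=4,fy=4,interpolation=cv2.INTER_CUBIC)[:,:,::-1])
for n,c,z in(('t0',(239,204),165),('s0',(278,212),165),('t0',(318,152),99),('s0',(195,162),99)):
    print(n,c,onz(np.load(f'pics/{n}.npz'),*c,z))
# white top of mid mould
g=t['img'].astype(int); hsv=cv2.cvtColor(t['img'],cv2.COLOR_RGB2HSV)
m=((hsv[...,2]>150)&(hsv[...,1]<50)).astype(np.uint8)
n,l,st,ce=cv2.connectedComponentsWithStats(m)
for i in range(1,n):
    if 150<st[i,4]<2000 and 190<ce[i][0]<300 and 190<ce[i][1]<290:
        cs,_=cv2.findContours((l==i).astype(np.uint8),cv2.RETR_EXTERNAL,cv2.CHAIN_APPROX_NONE)
        r=cv2.minAreaRect(cs[0]); print(st[i],ce[i].round(1),r)
        print([onz(t,*p,165).tolist() for p in cv2.boxPoints(r)])
```

```text
t0 (239, 204) [474.6 100.7 165. ]
s0 (278, 212) [475.4 102.5 165. ]
t0 (318, 152) [ 651.3 -163.    99. ]
s0 (195, 162) [ 653.3 -164.2   99. ]
[222 193  35  23 495] [239.1 203.9] ((239.05999755859375, 203.9199676513672), (18.52619743347168, 32.668338775634766), 81.8698959350586)
[[496.7, 154.5, 165.0], [510.1, 54.2, 165.0], [453.1, 46.8, 165.0], [440.0, 146.5, 165.0]]
[277 213  14  22 209] [283.4 223.5] ((283.4384765625, 223.49232482910156), (12.155403137207031, 21.20993995666504), 7.125016689300537)
[[383.4, -12.4, 165.0], [447.9, -21.7, 165.0], [442.8, -59.0, 165.0], [378.3, -49.4, 165.0]]
[ 196  229   50   55 1063] [220.7 256.1] ((220.6599884033203, 255.88002014160156), (48.599998474121094, 27.59999656677246), 53.13010025024414)
[[351.4, 235.7, 165.0], [401.1, 168.3, 165.0], [282.5, 79.9, 165.0], [233.8, 147.2, 165.0]]
```

View pics/c0.png

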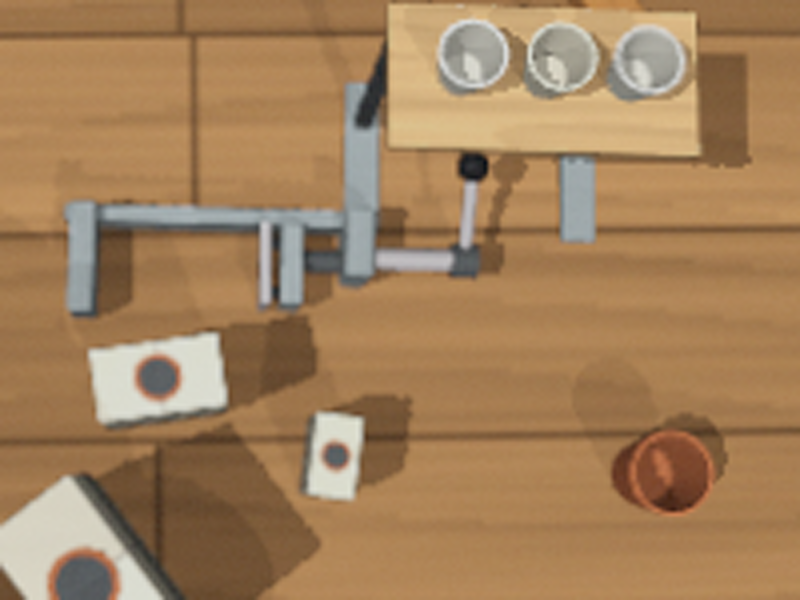

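Run:
```python
from look import *
t=np.load('pics/t0.npz'); 
P=[((95,314),62,(-52,72)),((68,314),62,None),((97,204),62,(44,72)),((343,281),78,(-18,-142)),((374,284),78,(-18,-166)),((260,306),62,(-41,-72)),((262,222),62,(29,-72)),((110,228),45,(30,60)),((250,232),45,(30,-60)),((473,166),105,(70,-245))]
A=[];B=[]
for (u,v),z,c in P:
    w=onz(t,200+(u-1.5)/4,110+(v-1.5)/4,z); print(w,c)
    if c and z!=105 and abs(c[1])>100 or c and c[1]==72: A.append(c);B.append(w[:2])
A=np.array(A,float);B=np.array(B); a=A-A.mean(0);b=B-B.mean(0)
th=np.arctan2((a[:,0]*b[:,1]-a[:,1]*b[:,0]).sum(),(a*b).sum());R=np.array([[np.cos(th),-np.sin(th)],[np.sin(th),np.cos(th)]])
o=B.mean(0)-R@A.mean(0);print(np.degrees(th),o)
for (u,v),z,c in P:
    w=onz(t,200+(u-1.5)/4,110+(v-1.5)/4,z);print(c,(R.T@(w[:2]-o)).round(1))
m=np.array([475,101.5]);print('mould in clamp',R.T@(m-o))
for c in('beaker',(368,228),60),('jar',(149,162),80),('bowl',(168,223),40):print(c[0],onz(t,*c[1],c[2]))
```

```text
[536.7 156.8  62. ] (-52, 72)
[536.9 179.7  62. ] None
[631.6 155.1  62. ] (44, 72)
[560.7 -53.1  78. ] (-18, -142)
[557.9 -79.2  78. ] (-18, -166)
[542.2  16.6  62. ] (-41, -72)
[614.7  13.8  62. ] (29, -72)
[613.7 145.1  45. ] (30, 60)
[609.1  23.7  45. ] (30, -60)
[ 653.  -161.5  105. ] (70, -245)
-2.7090670031609863 [584.65055195  85.33426897]
(-52, 72) [-51.3  69.1]
None [-52.2  92. ]
(44, 72) [43.6 71.9]
(-18, -142) [ -17.4 -139.4]
(-18, -166) [ -18.9 -165.6]
(-41, -72) [-39.2 -70.7]
(29, -72) [ 33.4 -70. ]
(30, 60) [26.2 61.1]
(30, -60) [ 27.3 -60.4]
(70, -245) [  79.9 -243.3]
mould in clamp [-110.29207293   10.96508325]
beaker [ 395.1 -334.2   60. ]
jar [626.1 407.6  80. ]
bowl [420.9 348.5  40. ]
```

```bash
cat > plan.py <<'E'
import sys,numpy as np
from scipy.spatial.transform import Rotation as Ro
from bench import sense
def pose():
    s=sense(); return np.array(s['tool_pos']),Ro.from_euler('xyz',s['tcp_rot'],degrees=True)
def rows(way,hand,start=None):
    """way: list of (pos, Rotation); prints rows through these, one row each"""
    p,R=start or pose(); out=[]
    for q,S in way:
        t=R.inv().apply(np.array(q)-p)/100; w=(R.inv()*S).as_rotvec(degrees=True)/60
        v=np.r_[t,w].round(2)
        p=p+R.apply(v[:3]*100); R=R*Ro.from_rotvec(v[3:]*60,degrees=True)
        out.append(' '.join('%g'%(x+0) for x in v)+' %g'%hand)
    for i in range(0,len(out),5): print('; '.join(out[i:i+5]))
    return p,R
def line(q,S,n,start=None):
    p,R=start or pose(); d=(R.inv()*S).as_rotvec()
    return [(p+(np.array(q)-p)*k/n,R*Ro.from_rotvec(d*k/n)) for k in range(1,n+1)]
def down(yaw): return Ro.from_euler('xyz',[180,0,yaw],degrees=True)
E
python3 - <<'E'
from plan import *
s=rows(line([475,101.5,480],down(97.6),13),-1)
rows(line([475,101.5,345],down(97.6),2,s),-1,s)
E
```

```text
-0.34 -0.3 -0.06 0 0 0.09 -1; -0.36 -0.26 -0.06 0 0 0.09 -1; -0.38 -0.23 -0.05 0 0 0.08 -1; -0.41 -0.2 -0.06 0 0 0.09 -1; -0.42 -0.15 -0.06 0 0 0.09 -1
-0.43 -0.12 -0.06 0 0 0.09 -1; -0.44 -0.08 -0.06 0 0 0.08 -1; -0.45 -0.04 -0.06 0 0 0.09 -1; -0.45 0.01 -0.05 0 0 0.09 -1; -0.44 0.04 -0.06 0 0 0.09 -1
-0.44 0.09 -0.06 0 0 0.08 -1; -0.43 0.12 -0.06 0 0 0.09 -1; -0.42 0.17 -0.06 0 0 0.09 -1
0 0 0.68 0 0 0 -1; 0 0 0.67 0 0 0 -1
```

```bash
python3 -m jog '-0.34 -0.3 -0.06 0 0 0.09 -1; -0.36 -0.26 -0.06 0 0 0.09 -1; -0.38 -0.23 -0.05 0 0 0.08 -1; -0.41 -0.2 -0.06 0 0 0.09 -1; -0.42 -0.15 -0.06 0 0 0.09 -1'
python3 -m jog '-0.43 -0.12 -0.06 0 0 0.09 -1; -0.44 -0.08 -0.06 0 0 0.08 -1; -0.45 -0.04 -0.06 0 0 0.09 -1; -0.45 0.01 -0.05 0 0 0.09 -1; -0.44 0.04 -0.06 0 0 0.09 -1'
python3 -m jog '-0.44 0.09 -0.06 0 0 0.08 -1; -0.43 0.12 -0.06 0 0 0.09 -1; -0.42 0.17 -0.06 0 0 0.09 -1; 0 0 0.3 0 0 0 -1; 0 0 0.3 0 0 0 -1'
python3 -m jog '0 0 0 0 0 0 -1; 0 0 0 0 0 0 -1'
python3 - <<'E'
from plan import *
print(sense()['time']); rows(line([475,101.5,300],down(97.6),4),-1)
E
```

```text
time: 0.72
tool_pos: [273.3, 396.0, 433.4]
tcp_rot: [-180.0, 0.0, 139.4]
ft_force: [1.4, -0.3, -0.2]
finger_gap: 85.3
grip_force: 0.0
time: 1.35
tool_pos: [399.2, 211.1, 462.4]
tcp_rot: [-180.0, -0.0, 113.0]
ft_force: [-0.6, -0.2, 0.1]
finger_gap: 85.4
grip_force: 0.0
time: 1.98
tool_pos: [475.5, 100.6, 419.8]
tcp_rot: [180.0, -0.0, 97.5]
ft_force: [1.0, 0.4, 0.1]
finger_gap: 85.5
grip_force: 0.0
time: 2.22
tool_pos: [475.3, 101.5, 421.7]
tcp_rot: [180.0, 0.0, 97.6]
ft_force: [-0.2, -0.6, -0.6]
finger_gap: 85.4
grip_force: 0.0
2.225
0 0 0.3 0 0 0 -1; 0 0 0.31 0 0 0 -1; 0 0 0.3 0 0 0 -1; 0 0 0.31 0 0 0 -1
```

```bash
python3 -m jog '0 0 0.3 0 0 0 -1; 0 0 0.3 0 0 0 -1; 0 0 0.3 0 0 0 -1; 0 0 0.32 0 0 0 -1; 0 0 0 0 0 0 -1'
python3 -m jog '0 0 0 0 0 0 1; 0 0 0 0 0 0 1; 0 0 0 0 0 0 1; 0 0 0 0 0 0 1; 0 0 0 0 0 0 1' 110
python3 -m jog '0 0 0 0 0 0 1; 0 0 0 0 0 0 1'
python3 -c "
from look import *
a=grab('scene','s1')['img'][150:300,180:380]
print(sense()['time'],sense()['wrist_torque']);cv2.imwrite('pics/c1.png',cv2.resize(a,None,fx=4,fy=4)[:,:,::-1])"
```

```text
time: 2.85
tool_pos: [474.6, 101.5, 297.8]
tcp_rot: [-179.8, -0.0, 97.6]
ft_force: [-0.6, 1.4, -0.1]
finger_gap: 85.1
grip_force: 0.0
time: 3.48
tool_pos: [476.1, 101.6, 301.6]
tcp_rot: [179.8, 0.0, 97.6]
ft_force: [-3.0, -0.3, 8.1]
finger_gap: 54.5
grip_force: 119.3
time: 3.72
tool_pos: [476.1, 101.6, 301.5]
tcp_rot: [179.8, 0.0, 97.6]
ft_force: [-1.7, 0.2, 7.3]
finger_gap: 54.5
grip_force: 119.3
3.775 [-0.01228007  0.36796041  0.04319163]
```

View pics/c1.png

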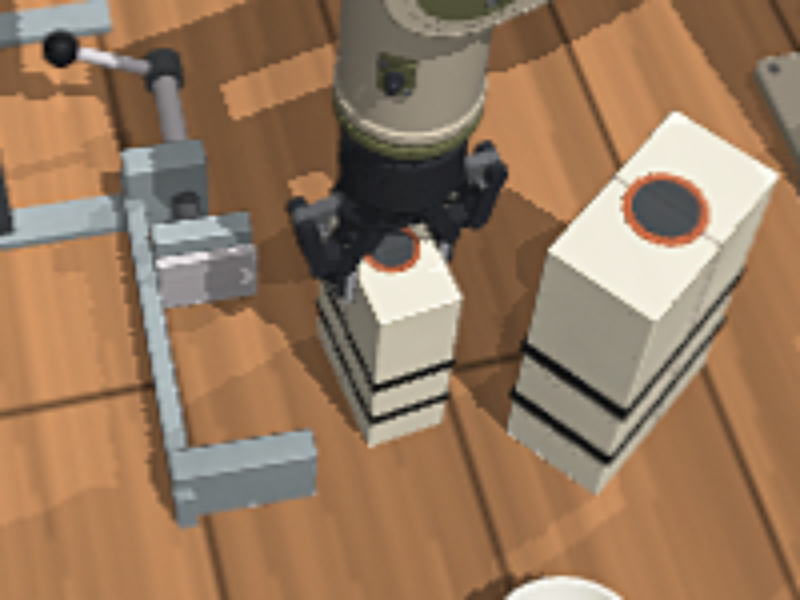

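```bash
cat > walk.py <<'E'
from plan import *
CO=np.array([585,85.]);CY=-2.5
def mould():
    p,R=pose(); M=R*down(90).inv(); o=p-M.apply([0,0,301.5])
    e=M.as_euler('zyx',degrees=True)
    c=np.radians(CY); d=o[:2]-CO
    print('mould o',o.round(1),'yaw',e[0].round(1),'pitch,tilt',e[1:].round(1),'| clamp x %.1f y %.1f yaw %.1f'%(d@[np.cos(c),np.sin(c)],d@[-np.sin(c),np.cos(c)],e[0]-CY))
    print('feet',[(o+M.apply([0,k,0])).round(1).tolist() for k in(50,-50)])
    return o,M,e
def stride(side,cyaw,n,tau=9,H=301.5,shift=(0,0),nt=2):
    """side -1: pivot on right edge. rows tip(nt) swing(n) untip(nt)"""
    o,M,e=mould(); y0=e[0];y1=cyaw+CY
    Mf=Ro.from_euler('z',y0,degrees=True)
    P=o*[1,1,0]+Mf.apply([0,50*side,0])
    s=-side*tau
    def w(y,t,f):
        m=Ro.from_euler('zx',[0,0]) if 0 else Ro.from_euler('z',y,degrees=True)*Ro.from_euler('x',t,degrees=True)
        org=P+np.r_[np.array(shift)*f,0]-m.apply([0,50*side,0])
        return org+m.apply([0,0,H]), m*down(90)
    way=[w(y0,s*k/nt,0) for k in range(1,nt+1)]+[w(y0+(y1-y0)*k/n,s,k/n) for k in range(1,n+1)]+[w(y1,s*(1-k/nt),1) for k in range(1,nt+1)]
    rows(way,1)
if __name__=='__main__':
    a=[float(x) for x in sys.argv[1:]]
    if a: stride(int(a[0]),a[1],int(a[2]),*(a[3:4]))
    else: mould()
E
python3 walk.py -1 -22 6
```

```text
mould o [477.3 101.7   0. ] yaw 7.6 pitch,tilt [-0.2  0. ] | clamp x -108.3 y 12.0 yaw 10.1
feet [[470.7, 151.3, 0.0], [483.9, 52.1, 0.0]]
-0.24 0.01 -0.03 0 0.08 0 1; -0.24 0 -0.03 0 0.07 0 1; 0 0 0 -0.01 0 0.09 1; 0 0.01 0 -0.01 0 0.09 1; 0 0 0 -0.02 0 0.08 1
0 0 0 -0.01 0 0.09 1; 0 0 0 -0.02 0 0.09 1; 0 0 0 -0.01 0 0.09 1; 0.24 0 0.05 0 -0.08 0 1; 0.23 0 0.05 0 -0.07 0 1
```

```bash
python3 -m jog '-0.24 0.01 -0.03 0 0.08 0 1; -0.24 0 -0.03 0 0.07 0 1; 0 0 0 0 0 0 1'; python3 walk.py
python3 -m jog '0 0 0 -0.01 0 0.09 1; 0 0.01 0 -0.01 0 0.09 1; 0 0 0 -0.02 0 0.08 1; 0 0 0 -0.01 0 0.09 1; 0 0 0 -0.02 0 0.09 1'
python3 -m jog '0 0 0 -0.01 0 0.09 1; 0 0 0 0 0 0 1';python3 walk.py
python3 -c "
from look import *
a=grab('scene','s2')['img'][150:300,180:380]
print(sense()['time'],sense()['wrist_torque']);cv2.imwrite('pics/c2.png',cv2.resize(a,None,fx=4,fy=4)[:,:,::-1])"
```

```text
time: 4.15
tool_pos: [483.5, 52.5, 305.5]
tcp_rot: [179.8, -9.1, 97.5]
ft_force: [-3.0, 3.3, 8.7]
finger_gap: 55.0
grip_force: 119.8
mould o [478.3  99.9   7.8] yaw 7.4 pitch,tilt [1. 9.] | clamp x -107.3 y 10.2 yaw 9.9
feet [[471.9, 148.8, 15.7], [484.7, 50.9, -0.1]]
time: 4.78
tool_pos: [484.5, 54.0, 305.5]
tcp_rot: [179.7, -9.0, 70.7]
ft_force: [-2.4, 1.8, 6.6]
finger_gap: 54.7
grip_force: 119.5
time: 5.03
tool_pos: [484.8, 53.8, 305.5]
tcp_rot: [179.9, -9.0, 65.5]
ft_force: [1.8, 0.6, 6.6]
finger_gap: 54.8
grip_force: 119.3
mould o [504.9  96.6   7.7] yaw -24.3 pitch,tilt [-3.8  8.2] | clamp x -80.6 y 8.0 yaw -21.8
feet [[525.4, 141.5, 15.5], [484.4, 51.6, -0.1]]
5.075 [-0.29160903 -0.4146664  -0.137863  ]
```

View pics/c2.png

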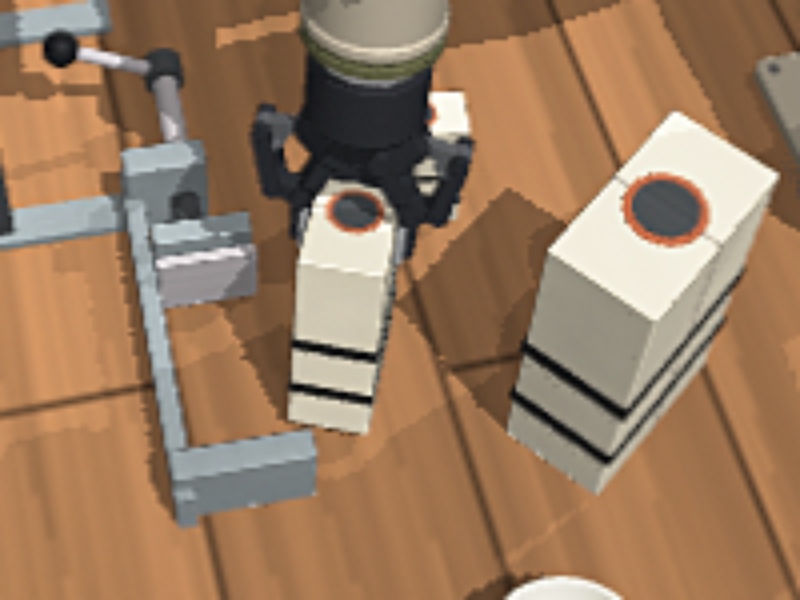

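The left side has swung forward on the right-hand edge, and the mould has followed the tool. Next I'll set it down.

```bash
sed -i "s/'zyx'/'ZYX'/" walk.py
python3 -m jog '0.24 0 0.05 0 -0.08 0 1; 0.23 0 0.05 0 -0.07 0 1; 0 0 0 0 0 0 1'; python3 walk.py 1 8 6
```

```text
time: 5.45
tool_pos: [505.1, 98.4, 301.6]
tcp_rot: [179.9, 0.1, 65.6]
ft_force: [-2.8, -3.4, 15.2]
finger_gap: 54.5
grip_force: 120.9
mould o [5.053e+02 9.770e+01 1.000e-01] yaw -24.4 pitch,tilt [-0.1 -0.1] | clamp x -80.2 y 9.2 yaw -21.9
feet [[525.9, 143.3, 0.0], [484.7, 52.2, 0.2]]
0.23 0 -0.03 0 -0.07 0 1; 0.24 0 -0.03 0 -0.08 0 1; 0 0.01 0 -0.01 0 -0.08 1; 0 0 0 -0.01 0 -0.08 1; 0 0 0 -0.02 0 -0.09 1
0 0 0 -0.01 0 -0.08 1; 0 0 0 -0.01 0 -0.08 1; 0 0.01 0 -0.02 0 -0.08 1; -0.23 0 0.05 0 0.08 0 1; -0.24 0 0.05 0 0.07 0 1
```

```bash
python3 -m jog '0.23 0 -0.03 0 -0.07 0 1; 0.24 0 -0.03 0 -0.08 0 1; 0 0.01 0 -0.01 0 -0.08 1; 0 0 0 -0.01 0 -0.08 1; 0 0 0 -0.02 0 -0.09 1'
python3 -m jog '0 0 0 -0.01 0 -0.08 1; 0 0 0 -0.01 0 -0.08 1; 0 0.01 0 -0.02 0 -0.08 1; 0 0 0 0 0 0 1'; python3 walk.py
python3 -m jog '-0.23 0 0.05 0 0.08 0 1; -0.24 0 0.05 0 0.07 0 1; 0 0 0 0 0 0 1'
python3 walk.py -1 -22 6
```

```text
time: 6.08
tool_pos: [524.9, 139.9, 305.1]
tcp_rot: [-180.0, 9.0, 80.9]
ft_force: [-3.8, -0.4, 12.4]
finger_gap: 54.6
grip_force: 120.8
time: 6.58
tool_pos: [525.6, 139.6, 305.1]
tcp_rot: [179.9, 9.0, 95.4]
ft_force: [-4.1, -2.8, 12.7]
finger_gap: 55.1
grip_force: 120.9
mould o [530.3  93.    7.3] yaw 5.4 pitch,tilt [-0.1 -9. ] | clamp x -55.0 y 5.6 yaw 7.9
feet [[525.7, 142.1, -0.5], [535.0, 43.8, 15.1]]
time: 6.95
tool_pos: [530.6, 91.4, 301.7]
tcp_rot: [179.8, -0.3, 95.2]
ft_force: [-4.1, 5.7, 14.7]
finger_gap: 54.3
grip_force: 122.2
mould o [5.317e+02 9.290e+01 2.000e-01] yaw 5.2 pitch,tilt [-0.2  0.3] | clamp x -53.6 y 5.5 yaw 7.7
feet [[527.2, 142.7, 0.4], [536.2, 43.1, -0.1]]
-0.22 0.01 -0.03 0 0.07 0 1; -0.24 0 -0.03 0 0.08 0 1; 0 0 0 -0.01 0 0.08 1; 0 0.01 0 -0.01 0 0.08 1; 0 0 0 -0.02 0 0.08 1
0 0 0 -0.01 0 0.09 1; 0 0 0 -0.01 0 0.08 1; 0 0.01 0 -0.02 0 0.08 1; 0.23 -0.01 0.05 0 -0.08 0 1; 0.24 0 0.05 0 -0.07 0 1
```

```bash
python3 -m jog '-0.22 0.01 -0.03 0 0.07 0 1; -0.24 0 -0.03 0 0.08 0 1; 0 0 0 -0.01 0 0.08 1; 0 0.01 0 -0.01 0 0.08 1; 0 0 0 -0.02 0 0.08 1'
python3 -m jog '0 0 0 -0.01 0 0.09 1; 0 0 0 -0.01 0 0.08 1; 0 0.01 0 -0.02 0 0.08 1; 0 0 0 0 0 0 1'; python3 walk.py
python3 -m jog '0.23 -0.01 0.05 0 -0.08 0 1; 0.24 0 0.05 0 -0.07 0 1; 0 0 0 0 0 0 1'
python3 walk.py 1 0 5
python3 -c "
from look import *
a=grab('top','t3')['img'][110:260,180:380]
print(sense()['time']);cv2.imwrite('pics/c3.png',cv2.resize(a,None,fx=4,fy=4,interpolation=2)[:,:,::-1])"
```

```text
time: 7.58
tool_pos: [536.6, 46.2, 305.3]
tcp_rot: [179.7, -9.1, 80.6]
ft_force: [-4.5, 0.7, 16.9]
finger_gap: 54.9
grip_force: 122.0
time: 8.07
tool_pos: [537.4, 46.2, 305.4]
tcp_rot: [179.7, -9.1, 65.5]
ft_force: [-2.0, 2.6, 14.1]
finger_gap: 54.8
grip_force: 122.0
mould o [558.7  89.    7.7] yaw -24.5 pitch,tilt [-0.3  9.1] | clamp x -26.5 y 2.8 yaw -22.0
feet [[579.1, 133.9, 15.6], [538.2, 44.1, -0.2]]
time: 8.45
tool_pos: [557.5, 91.2, 301.5]
tcp_rot: [179.6, -0.0, 65.6]
ft_force: [0.6, 0.5, 15.5]
finger_gap: 54.7
grip_force: 122.2
mould o [5.596e+02 9.050e+01 1.000e-01] yaw -24.4 pitch,tilt [-0.4  0. ] | clamp x -25.7 y 4.4 yaw -21.9
feet [[580.2, 136.1, 0.1], [538.9, 45.0, 0.0]]
0.24 0.02 -0.03 0.01 -0.08 0 1; 0.24 0 -0.03 0 -0.07 0 1; 0 0 0 -0.01 0 -0.07 1; 0 0.01 0 -0.02 0 -0.07 1; 0 0 0 -0.01 0 -0.08 1
0 0 0 -0.01 0 -0.07 1; 0 0 0 -0.01 0 -0.07 1; -0.24 0 0.05 0 0.07 0 1; -0.23 0 0.05 0 0.08 0 1
8.5
```

View pics/c3.png

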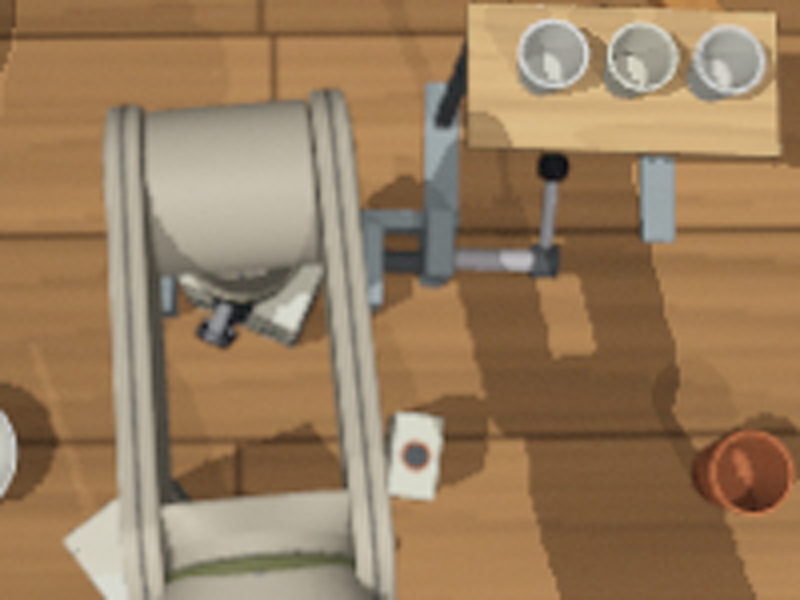

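The arm hides most of the mould, but the visible corner at (295,330) fits the tool pose. I'll do the last swing to square.

```bash
python3 -m jog '0.24 0.02 -0.03 0.01 -0.08 0 1; 0.24 0 -0.03 0 -0.07 0 1; 0 0 0 -0.01 0 -0.07 1; 0 0.01 0 -0.02 0 -0.07 1; 0 0 0 -0.01 0 -0.08 1'
python3 -m jog '0 0 0 -0.01 0 -0.07 1; 0 0 0 -0.01 0 -0.07 1;  0 0 0 0 0 0 1'; python3 walk.py
python3 -m jog '-0.24 0 0.05 0 0.07 0 1; -0.23 0 0.05 0 0.08 0 1; 0 0 0 0 0 0 1; 0 0 0 0 0 0 1'
python3 walk.py
python3 -c "
from look import *
a=grab('scene','s4')['img'][150:300,180:380]
print(sense()['time']);cv2.imwrite('pics/c4.png',cv2.resize(a,None,fx=4,fy=4,interpolation=2)[:,:,::-1])"
```

```text
time: 9.12
tool_pos: [579.4, 132.9, 305.1]
tcp_rot: [180.0, 8.8, 79.1]
ft_force: [-1.4, -1.2, 12.1]
finger_gap: 54.7
grip_force: 122.0
time: 9.5
tool_pos: [579.7, 132.6, 305.1]
tcp_rot: [180.0, 8.8, 87.5]
ft_force: [0.8, -0.7, 12.3]
finger_gap: 55.0
grip_force: 121.8
mould o [577.6  86.3   7.2] yaw -2.5 pitch,tilt [-0.  -8.8] | clamp x -7.4 y 0.9 yaw -0.0
feet [[579.8, 135.6, -0.5], [575.4, 36.9, 14.9]]
time: 10.0
tool_pos: [577.6, 85.1, 301.7]
tcp_rot: [179.9, -0.2, 87.4]
ft_force: [-0.4, 4.9, 16.5]
finger_gap: 54.4
grip_force: 122.4
mould o [5.78e+02 8.64e+01 2.00e-01] yaw -2.6 pitch,tilt [-0.1  0.2] | clamp x -7.0 y 1.1 yaw -0.1
feet [[580.3, 136.4, 0.4], [575.8, 36.5, -0.1]]
10.05
```

View pics/c4.png

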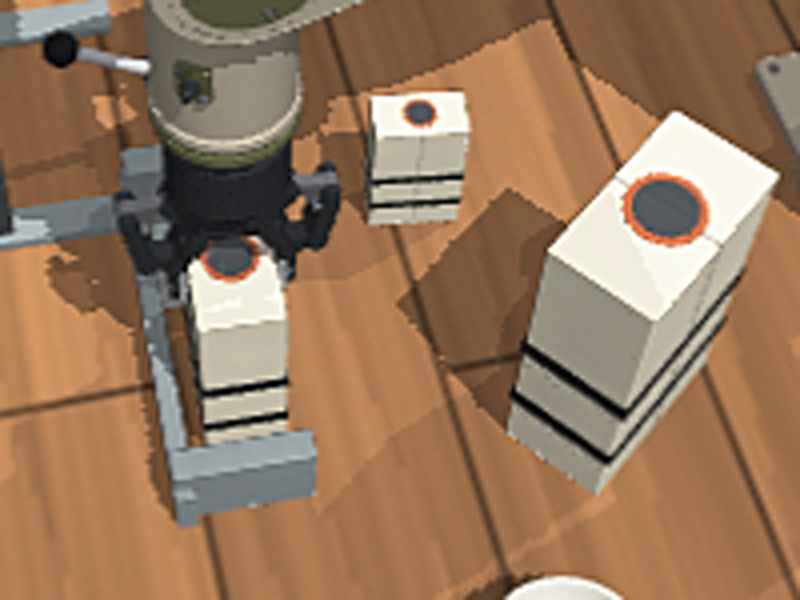

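The mould stands in the bay at about clamp (-7, +1), square. I'll release it and rise.

```bash
python3 -m jog '0 0 -0.02 0 0 0 1; 0 0 0 0 0 0 -1; 0 0 0 0 0 0 -1; 0 0 0 0 0 0 -1; 0 0 0 0 0 0 -1'
python3 -m jog '0 0 -0.1 0 0 0 -1; 0 0 -0.4 0 0 0 -1; 0 0 -0.5 0 0 0 -1; 0 0 -0.5 0 0 0 -1; -0.4 -0.4 0 0 0 0 -1'
python3 -m jog '-0.5 -0.4 0 0 0 0 -1; -0.5 -0.4 0 0 0 0 -1; -0.5 -0.4 0 0 0 0 -1; -0.3 0 0 0 0 0 -1; 0 0 0 0 0 0 -1'
python3 - <<'E'
from look import *
t=grab('top','t5'); s=grab('scene','s5')
im=np.hstack([t['img'][120:220,200:350],s['img'][140:240,150:300]]); cv2.imwrite('pics/c5.png',cv2.resize(im,None,fx=2.6,fy=2.6,interpolation=2)[:,:,::-1])
hsv=cv2.cvtColor(t['img'],cv2.COLOR_RGB2HSV)
m=((hsv[...,2]>150)&(hsv[...,1]<50)).astype(np.uint8)
n,l,st,ce=cv2.connectedComponentsWithStats(m)
for i in range(1,n):
    if 150<st[i,4]<2000 and 190<ce[i][0]<300 and 150<ce[i][1]<290:
        cs,_=cv2.findContours((l==i).astype(np.uint8),cv2.RETR_EXTERNAL,cv2.CHAIN_APPROX_NONE)
        r=cv2.minAreaRect(cs[0]); print(st[i],r)
        b=np.array([onz(t,*p,165) for p in cv2.boxPoints(r)]); print(b.tolist(),b.mean(0))
print(sense()['time'],sense()['tool_pos'],sense()['joint_pos'])
E
```

```text
time: 10.68
tool_pos: [575.7, 84.6, 298.4]
tcp_rot: [-179.6, -0.1, 87.3]
ft_force: [0.2, 0.2, 0.4]
finger_gap: 85.4
grip_force: 0.0
time: 11.3
tool_pos: [536.8, 47.2, 455.7]
tcp_rot: [179.7, -0.1, 87.4]
ft_force: [0.5, -1.2, -0.1]
finger_gap: 85.6
grip_force: 0.0
time: 11.92
tool_pos: [408.9, -125.8, 450.4]
tcp_rot: [-179.7, -0.0, 87.1]
ft_force: [0.2, 1.1, -0.1]
finger_gap: 85.4
grip_force: 0.0
[286 131   9  47 267] ((290.0, 154.0), (46.0, 8.0), 90.0)
[[705.7, -50.0, 165.0], [705.6, -75.6, 165.0], [557.4, -71.7, 165.0], [557.6, -46.6, 165.0]] [631.575 -60.975 165.   ]
[227 161  34  21 498] ((243.5, 171.0), (20.0, 33.0), 90.0)
[[610.0, 137.6, 165.0], [609.1, 34.1, 165.0], [545.7, 34.9, 165.0], [546.7, 137.6, 165.0]] [577.875  86.05  165.   ]
[277 213  14  22 208] ((283.4384765625, 223.49232482910156), (12.155403137207031, 21.20993995666504), 7.125016689300537)
[[383.4, -12.4, 165.0], [447.9, -21.7, 165.0], [442.8, -59.0, 165.0], [378.3, -49.4, 165.0]] [413.1   -35.625 165.   ]
[ 196  229   50   55 1050] ((220.5800018310547, 255.94000244140625), (48.59999084472656, 27.399995803833008), 53.13010025024414)
[[351.4, 235.7, 165.0], [400.7, 168.7, 165.0], [282.2, 80.4, 165.0], [233.8, 147.2, 165.0]] [317.025 158.    165.   ]
12.025 [ 409.57929929 -124.23224517  449.99025113] [-2.37386113e+01 -2.06869299e+01  1.06601259e+02 -1.16963511e-02
  9.44020104e+01 -2.09728203e+01]
```

View pics/c5.png

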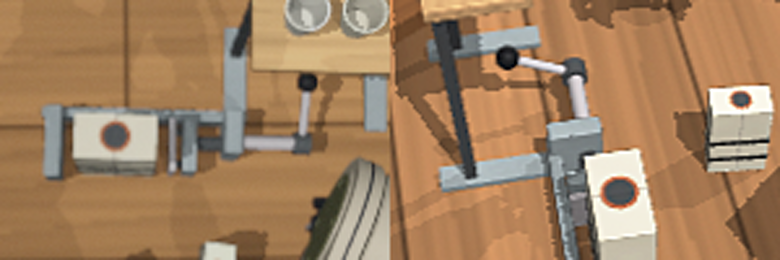

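```bash
cat > lev.py <<'E'
from plan import *
c=np.radians(-2.5); CR=np.array([[np.cos(c),-np.sin(c)],[np.sin(c),np.cos(c)]])
TIL=45
S=Ro.from_euler('xyz',[180,-TIL,-2.5],degrees=True)
G=152.
def tcp(ball,back=0): return np.array(ball)-S.apply([0,0,G+back])
def grasp():
    p,R=pose(); return p+R.apply([0,0,G])
E
python3 - <<'E'
from look import *; from lev import *
o=[]
for n,(x0,y0,x1,y1) in(('t5',(308,142,328,160)),('s5',(184,152,206,172))):
    s=np.load(f'pics/{n}.npz'); g=s['img'][y0:y1,x0:x1].max(2)
    m=(g<55).astype(np.uint8); k,l,st,ce=cv2.connectedComponentsWithStats(m); i=1+st[1:,4].argmax()
    u=ce[i]+[x0,y0]; print(n,u,st[i]); o.append(ray(s,*u))
(a,d),(b,e)=o; k=np.linalg.lstsq(np.c_[d,-e],b-a,rcond=None)[0]
A=a+d*k[0];B=b+e*k[1]; w=(A+B)/2; print('ball',w,np.linalg.norm(A-B),'clamp',CR.T@(w[:2]-[585,85]))
print(tcp(w),tcp(w,90)); s=rows(line(tcp(w,90),S,12),-1)
E
```

```text
t5 [317.91428571 151.31428571] [ 7  7  7  6 35]
s5 [194.60377358 161.86792453] [ 7  6  8  9 53]
ball [ 653.82046192 -162.63083176  101.2538202 ] 1.3682724149932932 clamp [  79.55646526 -244.39323569]
[ 546.44252854 -157.94260994  208.73405094] [ 482.86348904 -155.16668913  272.37366125]
-0.02 0.06 0.15 -0.05 0.05 0.12 -1; -0.03 0.06 0.15 -0.05 0.05 0.11 -1; -0.02 0.05 0.15 -0.05 0.05 0.12 -1; -0.03 0.05 0.15 -0.05 0.05 0.12 -1; -0.02 0.05 0.16 -0.05 0.04 0.12 -1
-0.03 0.04 0.15 -0.05 0.05 0.11 -1; -0.04 0.03 0.15 -0.04 0.05 0.12 -1; -0.04 0.03 0.16 -0.05 0.05 0.12 -1; -0.04 0.03 0.15 -0.05 0.05 0.12 -1; -0.04 0.03 0.16 -0.05 0.05 0.11 -1
-0.05 0.02 0.15 -0.05 0.05 0.12 -1; -0.06 0.03 0.15 -0.05 0.05 0.12 -1
```

```bash
python3 -m jog '-0.02 0.06 0.15 -0.05 0.05 0.12 -1; -0.03 0.06 0.15 -0.05 0.05 0.11 -1; -0.02 0.05 0.15 -0.05 0.05 0.12 -1; -0.03 0.05 0.15 -0.05 0.05 0.12 -1; -0.02 0.05 0.16 -0.05 0.04 0.12 -1'
python3 -m jog '-0.03 0.04 0.15 -0.05 0.05 0.11 -1; -0.04 0.03 0.15 -0.04 0.05 0.12 -1; -0.04 0.03 0.16 -0.05 0.05 0.12 -1; -0.04 0.03 0.15 -0.05 0.05 0.12 -1; -0.04 0.03 0.16 -0.05 0.05 0.11 -1'
python3 -m jog '-0.05 0.02 0.15 -0.05 0.05 0.12 -1; -0.06 0.03 0.15 -0.05 0.05 0.12 -1; 0 0 0 0 0 0 -1; 0 0 0 0 0 0 -1'
python3 - <<'E'
from lev import *
print(sense()['joint_pos'].round(0)); s=rows(line(tcp([653.8,-162.6,101.3],10),S,3),-1); rows(line(tcp([653.8,-162.6,101.3],0),S,1,s),-1,s)
from look import *
a=grab('scene','s6')['img'][100:250,130:330]
cv2.imwrite('pics/c6.png',cv2.resize(a,None,fx=4,fy=4,interpolation=2)[:,:,::-1])
E
```

```text
time: 12.65
tool_pos: [441.4, -136.0, 374.9]
tcp_rot: [170.5, -18.0, 52.8]
ft_force: [-0.1, -0.5, -0.2]
finger_gap: 86.0
grip_force: 0.0
time: 13.28
tool_pos: [471.7, -148.8, 301.0]
tcp_rot: [173.6, -38.3, 16.1]
ft_force: [0.6, 0.2, 0.0]
finger_gap: 85.3
grip_force: 0.0
time: 13.78
tool_pos: [483.3, -154.6, 272.2]
tcp_rot: [179.9, -45.0, -2.2]
ft_force: [1.0, -0.8, 1.3]
finger_gap: 85.1
grip_force: 0.0
[-31. -18. 130.  38.  33.  35.]
0 0 0.27 0 0 0 -1; 0 0.01 0.26 0 0 0 -1; 0 0 0.27 0 0 0 -1
0 0 0.1 0 0 0 -1
```

View pics/c6.png

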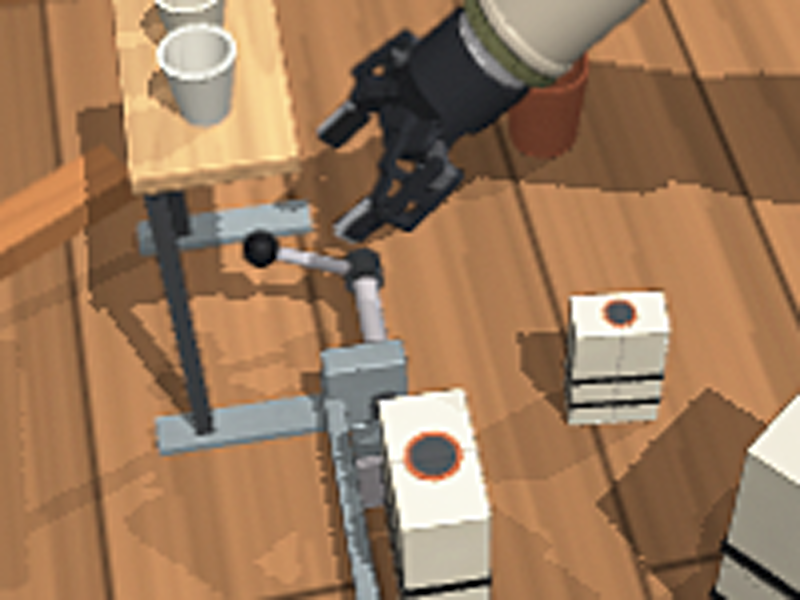

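```bash
python3 -m jog '0 0 0.27 0 0 0 -1; 0 0.01 0.26 0 0 0 -1; 0 0 0.27 0 0 0 -1; 0 0 0.1 0 0 0 -1; 0 0 0 0 0 0 -1'
python3 -m jog '0 0 0 0 0 0 1; 0 0 0 0 0 0 1; 0 0 0 0 0 0 1; 0 0 0 0 0 0 1; 0 0 0 0 0 0 1' 50
python3 - <<'E'
from look import *; from lev import *
print(sense()['time'],sense()['joint_pos'].round(0),grasp(),CR.T@(grasp()[:2]-[585,85]))
a=grab('scene','s7')['img'][110:235,130:290]
cv2.imwrite('pics/c7.png',cv2.resize(a,None,fx=4,fy=4,interpolation=2)[:,:,::-1])
E
```

```text
time: 14.45
tool_pos: [546.6, -159.0, 208.1]
tcp_rot: [-180.0, -45.0, -2.4]
ft_force: [-1.9, 0.3, -0.2]
finger_gap: 85.1
grip_force: 0.0
time: 15.08
tool_pos: [546.5, -158.1, 208.4]
tcp_rot: [-179.9, -45.0, -2.4]
ft_force: [-0.8, 6.6, 2.5]
finger_gap: 25.5
grip_force: 48.8
15.075 [-27.  -0. 122.  48.  23.  26.] [ 653.9700139  -162.31781687  100.93882528] [  79.69222139 -244.07399536]
```

View pics/c7.png

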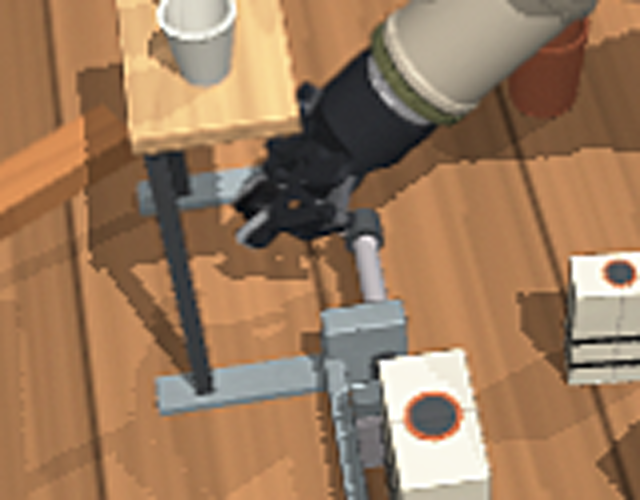

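```bash
cat >> lev.py <<'E'
def arc(t0,t1,n,tl0,tl1,g0,px=None):
    """rows turning lever t0->t1 from present pose, pivot set so that ball now = g0"""
    way=[]
    for k in range(1,n+1):
        t=t0+(t1-t0)*k/n; f=tl0+(tl1-tl0)*k/n
        d=85*(np.array([np.sin(1.1-t),0,np.cos(1.1-t)])-np.array([np.sin(1.1-t0),0,np.cos(1.1-t0)]))
        b=np.array(g0)+np.r_[CR@d[:2],d[2]]
        R=Ro.from_euler('xyz',[180,-f,-2.5],degrees=True)
        way.append((b-R.apply([0,0,G]),R))
    return rows(way,1)
E
python3 -c "
from lev import *
arc(0.03,2.1,20,45,3,grasp())"
```

```text
0.08 0 -0.08 0 -0.04 0 1; 0.06 0 -0.09 0 -0.03 0 1; 0.05 -0.01 -0.09 0 -0.04 0 1; 0.04 0 -0.08 0 -0.03 0 1; 0.03 0 -0.09 0 -0.04 0 1
0.01 0 -0.07 0 -0.03 0 1; 0.01 0 -0.07 0 -0.04 0 1; -0.01 0 -0.07 0 -0.03 0 1; -0.01 0 -0.05 0 -0.04 0 1; -0.02 0 -0.05 0 -0.03 0 1
-0.02 0 -0.03 0 -0.04 0 1; -0.03 0 -0.02 0 -0.03 0 1; -0.03 0 -0.01 0 -0.04 0 1; -0.04 0 0 0 -0.03 0 1; -0.03 0 0.02 0 -0.04 0 1
-0.03 0 0.02 0 -0.03 0 1; -0.02 0 0.04 0 -0.04 0 1; -0.02 0 0.05 0 -0.03 0 1; -0.01 0 0.06 0 -0.04 0 1; 0 0 0.07 0 -0.03 0 1
```

```bash
python3 -m jog '0.08 0 -0.08 0 -0.04 0 1; 0.06 0 -0.09 0 -0.03 0 1; 0.05 -0.01 -0.09 0 -0.04 0 1; 0.04 0 -0.08 0 -0.03 0 1; 0.03 0 -0.09 0 -0.04 0 1'
python3 -m jog '0.01 0 -0.07 0 -0.03 0 1; 0.01 0 -0.07 0 -0.04 0 1; -0.01 0 -0.07 0 -0.03 0 1; -0.01 0 -0.05 0 -0.04 0 1; -0.02 0 -0.05 0 -0.03 0 1'
python3 -c "
from lev import *
g=grasp();print(g,CR.T@(g[:2]-[585,85]))"
```

```text
time: 15.75
tool_pos: [537.7, -157.4, 258.1]
tcp_rot: [-180.0, -34.2, -2.5]
ft_force: [3.8, 3.5, -1.4]
finger_gap: 25.6
grip_force: 50.7
time: 16.38
tool_pos: [519.9, -156.6, 283.3]
tcp_rot: [-180.0, -23.9, -2.5]
ft_force: [4.7, -1.0, -9.5]
finger_gap: 25.3
grip_force: 50.2
[ 581.47807369 -159.1705722   144.33841878] [   7.13199656 -244.09180019]
```

```bash
python3 -m jog '-0.02 0 -0.03 0 -0.04 0 1; -0.03 0 -0.02 0 -0.03 0 1; -0.03 0 -0.01 0 -0.04 0 1; -0.04 0 0 0 -0.03 0 1; -0.03 0 0.02 0 -0.04 0 1'
python3 -m jog '-0.03 0 0.02 0 -0.03 0 1; -0.02 0 0.04 0 -0.04 0 1; -0.02 0 0.05 0 -0.03 0 1; -0.01 0 0.06 0 -0.04 0 1; 0 0 0.07 0 -0.03 0 1'
python3 -m jog '0 0 0 0 0 0 1; 0 0 0 0 0 0 1'
python3 -c "
from lev import *
g=grasp();print(g,CR.T@(g[:2]-[585,85]),sense()['joint_pos'].round(0))"
```

```text
time: 17.0
tool_pos: [504.7, -156.1, 282.5]
tcp_rot: [-180.0, -13.3, -2.5]
ft_force: [9.7, 0.2, -8.3]
finger_gap: 25.5
grip_force: 50.4
time: 17.62
tool_pos: [500.7, -156.1, 258.5]
tcp_rot: [180.0, -3.1, -2.5]
ft_force: [-1.0, 3.2, 9.3]
finger_gap: 25.9
grip_force: 51.7
time: 17.88
tool_pos: [500.1, -156.1, 257.5]
tcp_rot: [180.0, -3.1, -2.5]
ft_force: [1.4, 1.6, 3.3]
finger_gap: 25.5
grip_force: 51.4
[ 508.21949913 -156.44054883  105.71853922] [ -66.17593402 -244.55986934] [-23.   1. 108.   1.  68.  69.]
```

```bash
python3 -m jog '-0.02 0 0.03 0 0 0 1; 0 0 0.01 0 0 0 1; 0 0 0 0 0 0 1; 0 0 0 0 0 0 1'
python3 -c "
from lev import *
g=grasp();print(g,CR.T@(g[:2]-[585,85]),np.arccos((g[2]-60)/85)+1.1)"
python3 -m jog '0 0 0 0 0 0 -1; 0 0 0 0 0 0 -1; 0 0 0 0 0 0 -1; 0 0 0 0 0 0 -1; 0 0 0 0 0 0 -1'
python3 -m jog '0 0 -0.2 0 0 0 -1; 0 0 -0.4 0 0 0 -1; 0 0 -0.5 0 0 0 -1; 0 0 -0.5 0 0 0 -1; -0.4 0 0 0 0 0 -1'
python3 -m jog '-0.4 -0.3 0 0 0 0 -1; -0.4 -0.3 0 0 0 0 -1; 0 0 0 0 0 0 -1; 0 0 0 0 0 0 -1; 0 0 0 0 0 0 -1'
python3 - <<'E'
from look import *
t=grab('top','t8'); s=grab('scene','s8')
im=np.hstack([t['img'][120:220,200:350],s['img'][140:240,150:300]]); cv2.imwrite('pics/c8.png',cv2.resize(im,None,fx=2.6,fy=2.6,interpolation=2)[:,:,::-1])
E
```

```text
time: 18.38
tool_pos: [498.1, -156.0, 254.1]
tcp_rot: [180.0, -3.1, -2.5]
ft_force: [-2.9, 2.9, 9.6]
finger_gap: 25.8
grip_force: 51.8
[ 506.24862534 -156.41574143  102.268391  ] [ -68.14601406 -244.62105385] 2.1503410454827154
time: 19.0
tool_pos: [498.1, -156.0, 252.9]
tcp_rot: [-180.0, -3.0, -2.5]
ft_force: [0.8, 0.9, -0.8]
finger_gap: 85.2
grip_force: 0.0
time: 19.62
tool_pos: [451.4, -154.5, 416.6]
tcp_rot: [179.8, -3.6, -2.4]
ft_force: [-1.0, -0.4, -0.9]
finger_gap: 85.2
grip_force: 0.0
time: 20.25
tool_pos: [373.2, -91.0, 406.7]
tcp_rot: [180.0, -3.0, -2.5]
ft_force: [0.2, 0.9, 0.3]
finger_gap: 85.7
grip_force: 0.0
```

View pics/c8.png

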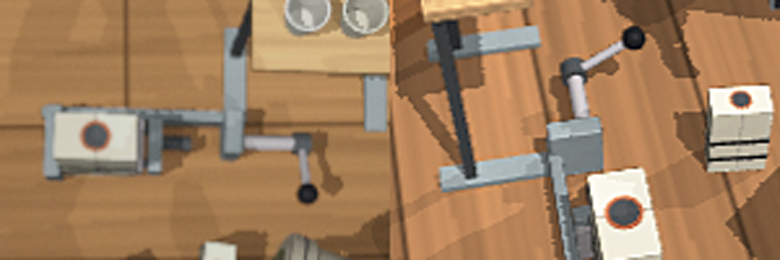

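The lever is over, with the ball at (307,193). The mould, at (95,135), is pressed against the cheek by the jaw. The arm is clear, so I'm handing in.

```bash
python3 -c "
from bench import *
print(hand_in())"
```

```text
the job is handed in; nothing more can be done
None
```

The mould was walked into the bay in four strides and released square. It is now clamped against the fixed cheek with the lever at about 2.15 rad, and I handed the job in at about 20 s; no verdict was shown.

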